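# Sort the spice jars into their caddies

### The job

Put away the four spice jars that stand in front of the two caddies, sorted by cap colour: the two black-capped jars into the black caddy and the two gold-capped jars into the yellow caddy, one jar to a bay, each standing upright on the bay's floor. Set each jar down gently, without dropping it or knocking any over, and leave the salt shaker, the tin, the lemon and the jam jar where they are.

Things in the scene. Friction and masses are not known exactly. Their poses are not given: they have to be found in the camera images.
- black_cap_a: Spice jar with a black cap: round clear glass with a black and green label, 41 mm in diameter, 105 mm tall. 0.11 kg. Origin: centre of its underside, z up. Stands on the table, 45 mm or more from the next spice jar; grip it from above, TCP about 70 mm above its underside.
- black_cap_b: Spice jar with a black cap (white disc on its top): round clear glass with a white and red label, 41 mm in diameter, 105 mm tall. 0.11 kg. Origin: centre of its underside, z up. Stands on the table, 45 mm or more from the next spice jar; grip it from above, TCP about 70 mm above its underside.
- gold_cap_a: Spice jar with a gold (mustard-yellow) cap, 96 mm tall: square glass body, 41 mm across the flats, which face its own x and y axes; round cap (top 20 mm) 41 mm in diameter. White label; white disc on the cap. 0.11 kg. Origin: centre of its underside, z up. Stands on the table, 45 mm or more from the next spice jar; grip it from above, TCP about 70 mm above its underside.
- gold_cap_b: Spice jar with a gold (mustard-yellow) cap, 96 mm tall: square glass body, 41 mm across the flats, which face its own x and y axes; round cap (top 20 mm) 41 mm in diameter. Dark blue label; blue disc on the cap. 0.11 kg. Origin: centre of its underside, z up. Stands on the table, 45 mm or more from the next spice jar; grip it from above, TCP about 70 mm above its underside.
- caddy_black: Black open spice caddy, fixed to the table: 76 (x) by 147 (y) mm outside, rim 48 mm high, walls 5 mm; a wire handle stands out 12 mm at each end. Two 66 x 66 mm bays side by side along y, centres at x = 0, y = +35.5 and -35.5 mm in its frame, floor 7 mm above the table. Origin: centre of its underside, at table height. The black-capped jars belong here.
- caddy_yellow: Yellow open spice caddy, fixed to the table: 76 (x) by 147 (y) mm outside, rim 48 mm high, walls 5 mm; a wire handle stands out 12 mm at each end. Two 66 x 66 mm bays side by side along y, centres at x = 0, y = +35.5 and -35.5 mm in its frame, floor 7 mm above the table. Origin: centre of its underside, at table height. The gold-capped jars belong here.
- salt_shaker: Bystander, to be left alone: glass salt shaker with a grey metal top, 44 mm in diameter, 90 mm tall. Origin: centre of its underside.
- tin: Bystander, to be left alone: food tin with a tomato picture, 75 mm in diameter, 58 mm tall. Origin: centre of its underside.
- lemon: Bystander, to be left alone: lemon, 75 x 56 x 57 mm. Origin: centre of its underside.
- jam_jar: Bystander, to be left alone: squat jar of red jam with a white lid, 65 mm in diameter, 90 mm tall. Origin: centre of its underside.
Mind the look-alikes: they are no part of the job. Leave any purple look-alike of the black_cap_b alone. What is shaped like the gold_cap_b but turquoise is not meant.

How it is judged:
By the outcome, as a careful person would: the job done as asked, in the order asked, and still so for the second after the job is handed in, with the robot touching nothing.
It also fails if it takes over 96 s, if anything falls off the work surface, if the arm or the gripper's body presses on something with over 40 N, if the wrist force passes 120 N, or if a joint passes its speed limit or range.

### The arm

A 7-joint arm with a two-finger parallel gripper is mounted at the origin on a cart in front of the work surface, level with it; the furniture and walls round the work are solid. World frame = base frame: x ahead of the robot, y to its left, z up, the work surface at z = 0. Lengths are in m, angles in degrees, forces in N, time in s.
With the tool pointing down it reaches from about 0.425 to 0.95 m from the base axis. Payload 4.7 kg.
Tool frame: the origin (TCP) lies between the finger pads, 19 mm behind the fingertips; this is the grasp point; z points along the fingers, y is the line along which they close (so a half turn about z gives the same grasp; the last joint's range is limited). The gripper opens to 85 mm and grips with 20 to 120 N. Pads are 22 mm wide; open, the fingers measure 114 mm over their backs; the gripper's body (76 mm by 85 mm) begins 54 mm behind the grasp point. The pads swing forward as they close: fully open they stand 13 mm farther back than shut.
Start: joints at [-68.692, 26.849, -2.785, 87.806, 1.381, 65.374, -4.715], TCP at [0.263, 0.622, 0.25] pointing down, gripper open.
Joint ranges: [-148.3, 148.3], [-19.14, 114.17], [-79.39, 73.82], [5.75, 140.21], [-59.74, 239.74], [12.07, 113.84], [-152.46, 152.46]. Speed limits (degrees/s): [147.25, 147.25, 180, 180, 180, 180, 180].

### API

Orientations are given as a 3x3 rotation matrix whose columns are the frame's x, y, z axes.
In Python, from workcell import * gives the robot as it stands. The module is installed in compiled form; this text tells all that it offers. Calls block until the motion is done:
- move_to(position, orientation): joint-space move of the TCP to a pose.
- move_linear(position, velocity=0.15, ori=None, force_limit=None): straight line of the TCP; ori=None keeps the orientation; velocity is the mean speed in m/s. With force_limit (N) it stops when the force on the tool has changed by that much, and returns True; else False.
- goto_joints(angles): joint-space move.
- ungrasp() and grab(grasp_force=None): open the fingers fully, or close them until they stop; grasp_force is the grip in N (None keeps the last).
- sleep(seconds).
- solve_ik(position, orientation): joint angles nearest the present ones, or None.
- get_obs(): the state.
- read_camera(name): name is "scene" or "top" or "wrist"; returns (picture, depth): 384x512x3 uint8, blue, green, red; 384x512 float32, m along the optical axis (not along the pixel's ray), 0 where there is no reading.
- camera_info(name): a dict with "mtx" (3x3 intrinsics, pixels), "R" (3x3) and "t" (3): a world point X has camera coordinates R X + t. Camera axes: x right, y down, z forward; pixel columns grow to the right and rows downward; lengths in m; the calibration is good to about 2 mm. A picture is of the moment at which its call begins: read the wrist's pose just before it. camera_info takes no time and is no camera call; for the wrist camera it gives the pose at the moment of the call.
A pose or a line that the arm cannot do raises PlanningError and nothing moves.
- finish_job(): hands the job in; it is judged then, once.
The state is a dict: "t": time; "qpos": joint angles; "qvel": joint speeds; "joint_efforts": joint torques, N m; "ee_pos": TCP position; "eef_rot": TCP orientation; "ft_force": force on the tool from outside, world axes, zero at the start; "torque": the same for the moment, N m; "grip_width": finger opening in m; "gripper_force": force on a finger pad.
Only numpy, scipy, OpenCV 4.12 (cv2) and the standard library are available. Lean on these libraries where they do the work, as an engineer would, in place of code of your own. Each camera call takes 0.05 s, during which the arm holds its last target. There are 200 camera calls.

## Working session

There is one attempt and no reset: what is moved stays moved. The work goes in short steps, each a Python script; the robot and the scene stay as the last script left them, time stands still between calls to the robot, and variables do not carry over. Pictures are saved under pics/ and viewed, at most 14 in all, crops included, and the job is handed in when it is done.

```bash
mkdir -p pics; python3 - <<'E'
from workcell import *
import cv2,numpy as np,json
np.set_printoptions(precision=4,suppress=True)
for n in("scene","top"):
    p,d=read_camera(n);c=camera_info(n)
    np.savez(f"pics/{n}0.npz",p=p,d=d,K=c["mtx"],R=c["R"],t=c["t"])
    cv2.imwrite(f"pics/{n}0.png",cv2.resize(p,(800,600),interpolation=cv2.INTER_CUBIC))
    print(n,c["mtx"],c["R"],c["t"],(d>0).mean())
o=get_obs();print(o["t"],o["ee_pos"],o["eef_rot"],o["grip_width"])
E
```

```text
scene [[424.3826   0.     254.193 ]
 [  0.     424.3826 189.2293]
 [  0.       0.       1.    ]] [[ 0.8777 -0.4789  0.015 ]
 [-0.3057 -0.5839 -0.7521]
 [ 0.3689  0.6556 -0.6589]] [-0.401   0.3393  0.9437] 0.9959767659505209
top [[371.259    0.     252.4589]
 [  0.     371.259  195.1152]
 [  0.       0.       1.    ]] [[ 0.0112 -0.9999 -0.0003]
 [-0.9905 -0.011  -0.1373]
 [ 0.1373  0.0018 -0.9905]] [0.2114 0.5568 0.9739] 0.9961293538411459
0.1 [0.2632 0.621  0.2491] [[-0.9207  0.3902 -0.0006]
 [ 0.3902  0.9207 -0.0016]
 [-0.0001 -0.0018 -1.    ]] 0.08552517807307021
```

View pics/scene0.png

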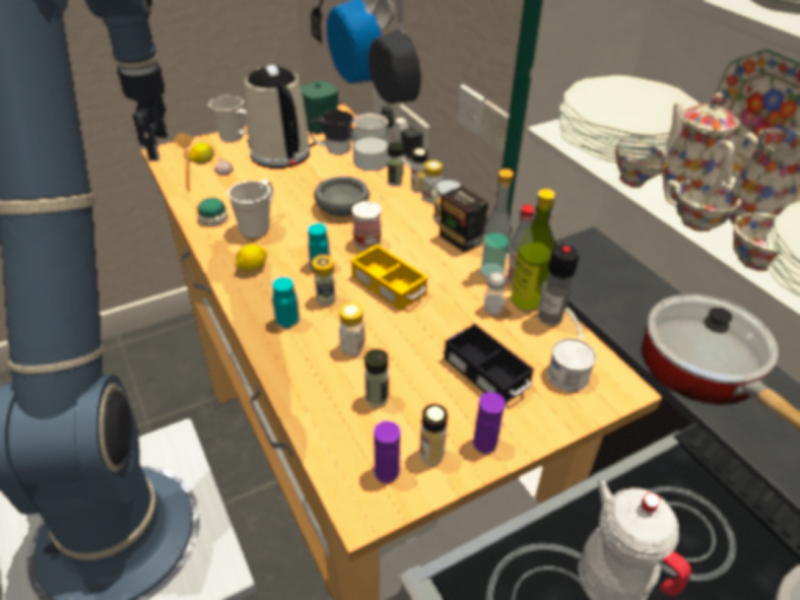

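View pics/top0.png

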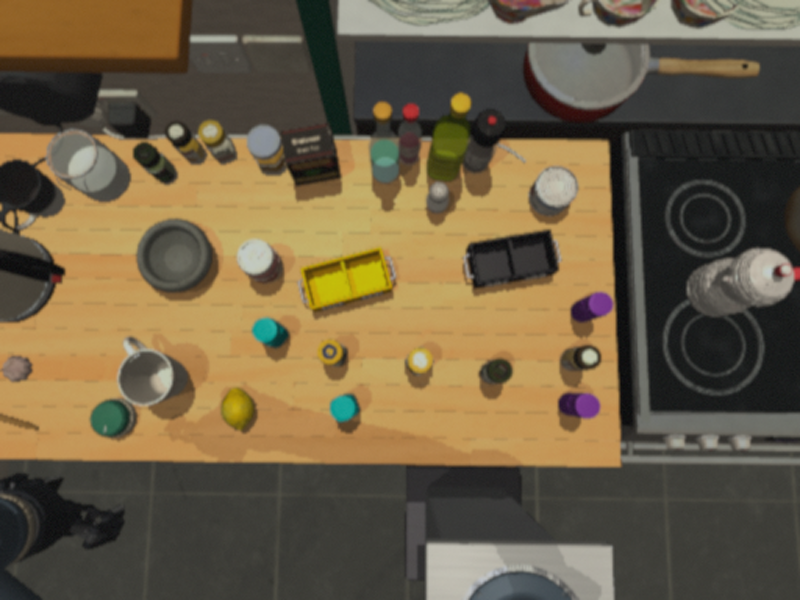

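The scene view shows the row of jars in front of the caddies. Top view positions (800x600 px): gold_b (331,352), gold_a (420,360), black_a (497,371), black_b (587,357). The yellow caddy is at (348,280) and the black one at (511,260). The purple and turquoise look-alikes are at (592,306), (580,405), (269,332) and (344,408).

```bash
cat > meas.py <<'E'
import numpy as np,cv2
np.set_printoptions(precision=4,suppress=True)
def cloud(d,K,R,t):
    v,u=np.mgrid[:d.shape[0],:d.shape[1]]
    P=np.stack([(u-K[0,2])/K[0,0]*d,(v-K[1,2])/K[1,1]*d,d],-1)
    W=(P-t)@R; W[d<=0]=np.nan
    return W
def load(f):
    z=np.load(f); return z["p"],cloud(z["d"],z["K"],z["R"],z["t"]),z
def ray(z,u,v,h):
    d=z["R"].T@(np.linalg.inv(z["K"])@[u,v,1]);c=-z["R"].T@z["t"]
    return c+d*(h-c[2])/d[2]
E
python3 - <<'E'
from meas import *
p,W,z=load("pics/top0.npz"); ps,Ws,zs=load("pics/scene0.npz")
names=dict(gold_b=(331,352),gold_a=(420,360),black_a=(497,371),black_b=(587,357),purp1=(592,306),purp2=(580,405),tur1=(269,332),tur2=(344,408),lemon=(237,408),jam=(257,260))
S=Ws.reshape(-1,3)
for n,(u,v) in names.items():
    u,v=u/1.5625,v/1.5625
    q=W[int(v)-14:int(v)+15,int(u)-14:int(u)+15].reshape(-1,3)
    c=W[int(v),int(u)]
    q=q[np.hypot(*(q[:,:2]-c[:2]).T)<.04]
    h=np.nanpercentile(q[:,2],92)
    top=q[q[:,2]>h-.008]
    (cc,r)=cv2.minEnclosingCircle(top[:,:2].astype(np.float32))
    s=S[(np.hypot(*(S[:,:2]-cc).T)<.035)]; hs=np.nanpercentile(s[:,2],97); ts=s[s[:,2]>hs-.008]
    cs,rs=cv2.minEnclosingCircle(ts[:,:2].astype(np.float32))
    print(n,"top h%.3f"%h,np.array(cc),"r%.3f"%r,len(top),"| scene h%.3f"%hs,np.array(cs),"r%.3f"%rs,len(ts))
for n,(u,v) in dict(yel=(348,280),blk=(511,260)).items():
    u,v=u/1.5625,v/1.5625
    for nm,Q in(("top",W.reshape(-1,3)),("scene",S)):
        c=W[int(v),int(u)]
        q=Q[(np.hypot(*(Q[:,:2]-c[:2]).T)<.11)&(Q[:,2]>.035)&(Q[:,2]<.06)]
        print(n,nm,len(q),np.percentile(q[:,2],[10,50,90]),cv2.minAreaRect(q[:,:2].astype(np.float32)))
        f=Q[(np.hypot(*(Q[:,:2]-c[:2]).T)<.055)&(Q[:,2]<.02)];print("  floor z",np.percentile(f[:,2],[25,50,75]))
im=lambda p,a,b,c,d,k:cv2.resize(p[b:d,a:c],None,fx=k,fy=k,interpolation=cv2.INTER_CUBIC)
cv2.imwrite("pics/c1.png",im(p,185,140,405,280,3.6))
E
```

```text
gold_b top h0.097 [0.4682 0.3235] r0.021 206 | scene h0.097 [0.4695 0.323 ] r0.023 114
gold_a top h0.097 [0.456  0.1755] r0.021 208 | scene h0.097 [0.4583 0.1748] r0.023 140
black_a top h0.106 [0.4403 0.0474] r0.020 206 | scene h0.106 [0.4413 0.0467] r0.021 169
black_b top h0.106 [ 0.4643 -0.0958] r0.020 204 | scene h0.106 [ 0.465 -0.097] r0.021 208
purp1 top h0.106 [ 0.5512 -0.1176] r0.020 205 | scene h0.106 [ 0.5531 -0.1186] r0.021 199
purp2 top h0.106 [ 0.3863 -0.0908] r0.020 209 | scene h0.106 [ 0.3879 -0.0913] r0.021 227
tur1 top h0.097 [0.503  0.4305] r0.021 211 | scene h0.097 [0.5041 0.4286] r0.022 98
tur2 top h0.097 [0.3779 0.3001] r0.021 217 | scene h0.097 [0.3811 0.2991] r0.023 125
lemon top h0.054 [0.3726 0.486 ] r0.025 222 | scene h0.054 [0.3732 0.4846] r0.024 81
jam top h0.091 [0.6263 0.4534] r0.031 422 | scene h0.091 [0.6274 0.4521] r0.033 165
yel top 435 [0.038  0.0461 0.0492] ((0.6000876426696777, 0.3034228980541229), (0.07730171829462051, 0.14782927930355072), 15.953385353088379)
  floor z [0.0041 0.0059 0.0074]
yel scene 405 [0.0365 0.0429 0.0475] ((0.6003946661949158, 0.3023342192173004), (0.08006518334150314, 0.15201778709888458), 15.654776573181152)
  floor z [0.001  0.0058 0.0107]
blk top 455 [0.0379 0.0459 0.0488] ((0.6409314870834351, 0.01035831868648529), (0.07727311551570892, 0.14810453355312347), 10.700501441955566)
  floor z [0.0041 0.006  0.0076]
blk scene 560 [0.0366 0.0437 0.0479] ((0.6420606374740601, 0.009722724556922913), (0.08016160130500793, 0.15002048015594482), 10.153736114501953)
  floor z [-0.4425 -0.0003  0.0067]
```

View pics/c1.png

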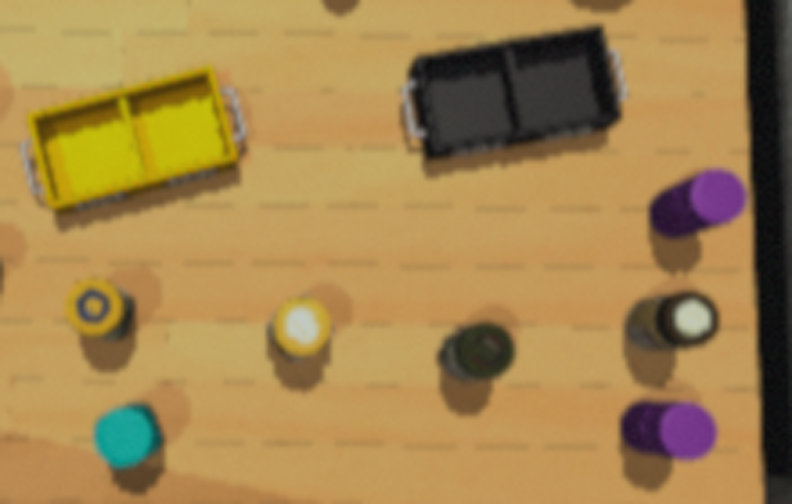

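Both cameras agree within about 2 mm, and the heights match the text: 97 and 106 mm jar tops, 48 mm rims, 6 mm floors. Next I need the yaw of the square jars from the wrist camera, and the clearance behind the caddies.

```bash
cat > rob.py <<'E'
from workcell import *
from meas import *
def ori(a):
    a=np.radians(a);y=np.array([np.cos(a),np.sin(a),0]);z=np.array([0,0,-1.]);return np.column_stack([np.cross(y,z),y,z])
def look(f,n="wrist"):
    c=camera_info(n);p,d=read_camera(n)
    np.savez(f"pics/{f}.npz",p=p,d=d,K=c["mtx"],R=c["R"],t=c["t"])
    cv2.imwrite(f"pics/{f}.png",cv2.resize(p,(800,600),interpolation=cv2.INTER_CUBIC)); return c
E
python3 - <<'E'
from rob import *
W=load("pics/top0.npz")[1].reshape(-1,3)
for c in((.60,.303),(.641,.010)):
    q=W[(np.abs(W[:,1]-c[1])<.1)&(W[:,0]>c[0]+.055)&(W[:,0]<c[0]+.2)&(W[:,2]>.03)]
    print("behind",c,q[np.argsort(q[:,0])[:3]],q[:,2].max())
t=get_obs()["t"]
for x,y,a in((.45,.30,67),):
    pass
move_to([.42,.27,.30],ori(67)); c=look("w1")
o=get_obs();print(o["t"]-t,o["ee_pos"],o["qpos"],"cam",-c["R"].T@c["t"],"axis",c["R"][2])
E
```

```text
behind (0.6, 0.303) [[0.6561 0.2447 0.0454]
 [0.6563 0.2475 0.0444]
 [0.6666 0.3963 0.6058]] 0.6196367999698148
behind (0.641, 0.01) [[ 0.7287 -0.0654  0.0326]
 [ 0.7287 -0.0689  0.06  ]
 [ 0.7292 -0.0688  0.0405]] 0.1839939434006775
1.4916999999999998 [0.4196 0.2715 0.2998] [-42.0365   7.7377   4.8077 107.6518  -0.737   64.647   30.1915] cam [0.3579 0.2967 0.4246] axis [ 0.2393 -0.1017 -0.9656]
```

View pics/w1.png

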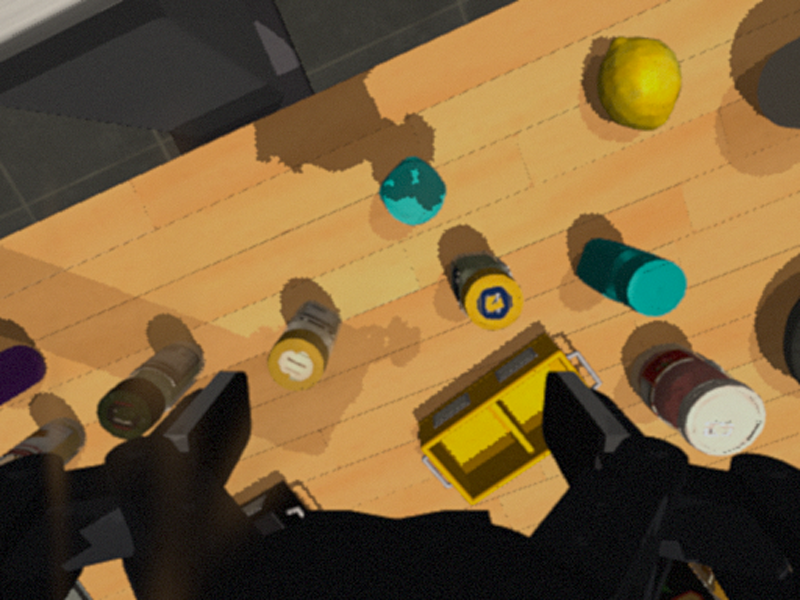

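The wrist view shows gold_a at (298,360) and gold_b at (492,298), with two body faces visible on each. I'll fit a square to the side points from each view.

```bash
cat > yaw.py <<'E'
from meas import *
from scipy.optimize import minimize
def fit(files,c0,h=.096):
    out=[]
    for f in files:
        W=load(f"pics/{f}.npz")[1].reshape(-1,3); W=W[np.isfinite(W).all(1)]
        q=W[np.hypot(*(W[:,:2]-c0).T)<.036]
        top=q[(q[:,2]>h-.006)&(q[:,2]<h+.006)]; cc,r=cv2.minEnclosingCircle(top[:,:2].astype(np.float32))
        s=q[(q[:,2]>.010)&(q[:,2]<.070)][:,:2]
        best=[]
        for a in range(0,90,2):
            R=np.array([[np.cos(np.radians(a)),-np.sin(np.radians(a))],[np.sin(np.radians(a)),np.cos(np.radians(a))]])
            def cost(x): return np.minimum(np.abs(np.abs((s-cc-x)@R).max(1)-.0205),.006).mean()+.05*np.hypot(*x)
            m=minimize(cost,[0,0],method="Nelder-Mead",options=dict(initial_simplex=[[0,0],[.003,0],[0,.003]])); best.append((m.fun*1e3,a,*(m.x*1e3)))
        best.sort(); print(f,"cap",np.array(cc),"r%.4f"%r,len(s),"best",[np.round(b,2).tolist() for b in best[:4]],"worst %.2f"%best[-1][0])
E
python3 - <<'E'
from yaw import *
for c in([.469,.323],[.457,.175]): fit(["w1","top0","scene0"],np.array(c))
for c in([.4403,.047],[.4645,-.0965]): 
    for f in("w1",):
        W=load(f"pics/{f}.npz")[1].reshape(-1,3); q=W[(np.hypot(*(W[:,:2]-c).T)<.03)&(W[:,2]>.1)]; print(len(q), cv2.minEnclosingCircle(q[:,:2].astype(np.float32)) if len(q) else 0)
W=load("pics/w1.npz")[1].reshape(-1,3); q=W[(np.hypot(*(W[:,:2]-[.60,.303]).T)<.11)&(W[:,2]>.035)&(W[:,2]<.06)];print(cv2.minAreaRect(q[:,:2].astype(np.float32)))
p=load("pics/w1.npz")[0]
cv2.imwrite("pics/c2.png",cv2.resize(p[130:260,160:345],None,fx=4.3,fy=4.3,interpolation=cv2.INTER_CUBIC))
E
```

```text
w1 cap [0.4685 0.3239] r0.0210 466 best [[0.98, 74.0, 0.22, -0.1], [0.99, 76.0, 0.36, -0.06], [1.02, 72.0, 0.29, -0.09], [1.03, 78.0, 0.38, -0.12]] worst 2.41
top0 cap [0.4682 0.3235] r0.0207 43 best [[1.06, 74.0, 0.35, 0.03], [1.07, 72.0, 0.47, -0.19], [1.11, 76.0, 0.08, -0.01], [1.15, 70.0, 0.19, -0.07]] worst 2.14
scene0 cap [0.4695 0.323 ] r0.0225 219 best [[1.83, 76.0, 0.67, 0.89], [1.84, 78.0, 0.61, 0.69], [1.85, 80.0, 0.57, 0.55], [1.86, 74.0, 0.87, 0.94]] worst 2.66
w1 cap [0.4562 0.1761] r0.0210 522 best [[1.02, 38.0, 0.3, -0.25], [1.03, 40.0, 0.41, -0.21], [1.07, 36.0, 0.31, -0.25], [1.09, 42.0, 0.37, -0.29]] worst 2.45
top0 cap [0.456  0.1755] r0.0205 35 best [[1.62, 64.0, 0.49, -0.46], [1.63, 62.0, 0.22, -0.65], [1.64, 60.0, -0.04, -0.73], [1.66, 48.0, 0.29, 0.2]] worst 2.14
scene0 cap [0.4583 0.1748] r0.0225 271 best [[1.47, 40.0, 0.5, 0.6], [1.48, 42.0, 0.39, 0.69], [1.5, 38.0, 0.47, 0.56], [1.5, 44.0, 0.45, 0.66]] worst 2.59
999 ((0.4404335618019104, 0.04775241017341614), 0.021099211648106575)
0 0
((0.599382758140564, 0.3087908625602722), (0.0785980299115181, 0.1570710837841034), 15.582230567932129)
```

View pics/c2.png

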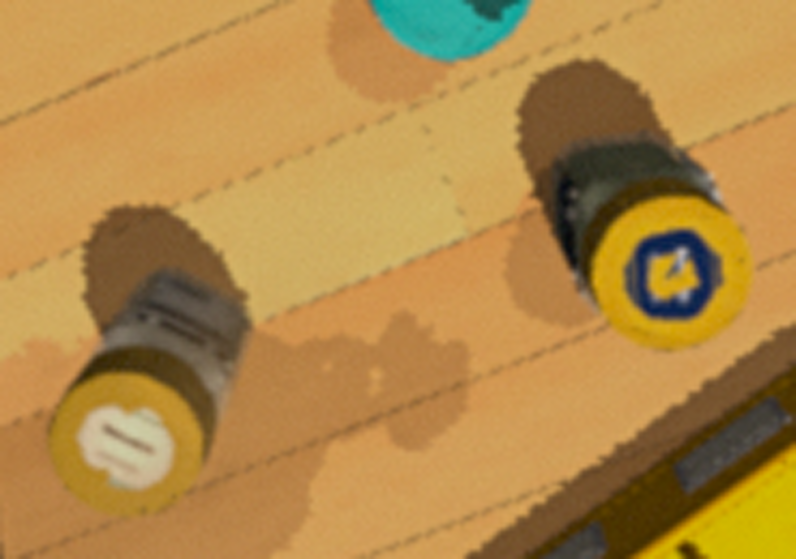

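Yaws agree across views: gold_b at 75° and gold_a at 39°. The crop shows both jars upright with clear bodies. Before moving, I'll check for overhead obstacles and that all poses can be reached.

```bash
cat >> rob.py <<'E'
def bay(c,yaw,s):
    y=np.radians(yaw);return np.array([c[0]-s*.0355*np.sin(y),c[1]+s*.0355*np.cos(y)])
Y=(np.array([.6002,.3031]),15.8);B=(np.array([.6412,.0102]),10.5)
JOBS=dict(black_a=((.4406,.0474),30,bay(*B,1),B[1]),black_b=((.4645,-.0962),85,bay(*B,-1),B[1]),
          gold_a=((.4566,.1758),39,bay(*Y,-1),Y[1]),gold_b=((.4688,.3237),75,bay(*Y,1),Y[1]))
E
python3 - <<'E'
from rob import *
for f in("top0","scene0"):
    W=load(f"pics/{f}.npz")[1].reshape(-1,3)
    q=W[(W[:,0]>.3)&(W[:,0]<.8)&(W[:,1]>-.3)&(W[:,1]<.45)&(W[:,2]>.2)]
    print(f,len(q),q.min(0) if len(q) else "",q.max(0) if len(q) else "", q[::max(1,len(q)//8)])
for n,(p,a,b,ya) in JOBS.items():
    for nm,pos,A in(("pick",p,a),("place",b,ya)):
        for k in(0,180,-180):
            r=[solve_ik([*pos,z],ori(A+k)) for z in(.08,.26)]
            print(n,nm,np.round(pos,3),A+k,[None if x is None else np.round(x[[0,4,6]]) for x in r])
E
```

```text
top0 2606 [0.6664 0.3882 0.5938] [0.7317 0.45   0.62  ] [[0.7163 0.4497 0.6177]
 [0.709  0.3889 0.6195]
 [0.7025 0.4055 0.6169]
 [0.6935 0.4204 0.6182]
 [0.6862 0.4341 0.6168]
 [0.69   0.3893 0.601 ]
 [0.6712 0.3992 0.6182]
 [0.6681 0.4161 0.6097]
 [0.6667 0.39   0.5987]]
scene0 1 [0.7998 0.2403 0.2359] [0.7998 0.2403 0.2359] [[0.7998 0.2403 0.2359]]
black_a pick [0.441 0.047] 30 [array([-25., -10.,  29.]), array([-29.,  -1.,  20.])]
black_a pick [0.441 0.047] 210 [array([ -60.,  -47., -113.]), array([ -76.,   -7., -151.])]
black_a pick [0.441 0.047] -150 [array([ -60.,  -47., -113.]), array([ -76.,   -7., -151.])]
black_a place [0.635 0.045] 10.5 [array([-21., -14.,  15.]), array([-24., -10.,  11.])]
black_a place [0.635 0.045] 190.5 [array([ 34.,  55., 140.]), array([ -49.,  -33., -148.])]
black_a place [0.635 0.045] -169.5 [array([ 34.,  55., 140.]), array([ -49.,  -33., -148.])]
black_b pick [ 0.464 -0.096] 85 [array([-11., -15., 106.]), array([-16.,  -3.,  96.])]
black_b pick [ 0.464 -0.096] 265 [array([-19., -22., -66.]), array([-23.,  -5., -83.])]
black_b pick [ 0.464 -0.096] 
[... 693 characters left out ...]
place [0.61  0.269] 195.8 [array([ 13.,  56., 127.]), array([ 13.,  39., 138.])]
gold_a place [0.61  0.269] -164.2 [array([ 13.,  56., 127.]), array([ 13.,  39., 138.])]
gold_b pick [0.469 0.324] 75 [array([-42.,  -3.,  38.]), array([-42.,  -1.,  37.])]
gold_b pick [0.469 0.324] 255 [array([ -60.,  -21., -124.]), array([ -59.,   -8., -136.])]
gold_b pick [0.469 0.324] -105 [array([ -60.,  -21., -124.]), array([ -59.,   -8., -136.])]
gold_b place [0.591 0.337] 15.8 [array([-40.,  -8., -11.]), array([-42.,  -6., -13.])]
gold_b place [0.591 0.337] 195.8 [array([  6.,  56., 122.]), array([  6.,  40., 133.])]
gold_b place [0.591 0.337] -164.2 [array([  6.,  56., 122.]), array([  6.,  40., 133.])]
```

All poses can be reached, and there is only a cupboard at about (0.69, 0.42, z 0.6), so I'll keep transits low. Picking black_a first.

```bash
cat >> rob.py <<'E'
def st(m):
    o=get_obs();print(m,"t%.1f"%o["t"],o["ee_pos"],"w%.4f F%.1f"%(o["grip_width"],o["gripper_force"]),o["ft_force"])
def pick(n,zt=.24):
    p,a,b,ya=JOBS[n]
    move_to([*p,zt],ori(a)); move_linear([*p,.07],.15); st("at")
    grab(30); st("grab"); move_linear([*p,zt],.15); st("lift")
def place(n,zt=.24):
    p,a,b,ya=JOBS[n]
    move_to([*b,zt],ori(ya)); move_linear([*b,.086],.12); st("low")
    hit=move_linear([*b,.073],.015,force_limit=4); st("down %s"%hit)
def release(n,zt=.24):
    b=JOBS[n][2]
    ungrasp(); sleep(.2); move_linear([*b,zt],.15); st("away")
E
python3 - <<'E'
from rob import *
pick("black_a"); place("black_a"); look("s1","scene")
E
```

```text
at t3.8 [0.4412 0.0476 0.0706] w0.0853 F0.0 [-0.0598  1.2684  0.2969]
grab t4.3 [0.4411 0.0475 0.0704] w0.0403 F30.8 [0.9544 0.1343 4.4687]
lift t5.6 [0.4399 0.0473 0.2391] w0.0402 F30.7 [-0.1887 -0.2731 -2.0936]
low t7.8 [0.6354 0.0451 0.0869] w0.0397 F30.7 [ 0.2077 -0.5889 -1.3543]
down True t8.4 [0.635  0.0452 0.0773] w0.0404 F29.8 [ 0.198  -0.4639  4.705 ]
```

View pics/s1.png

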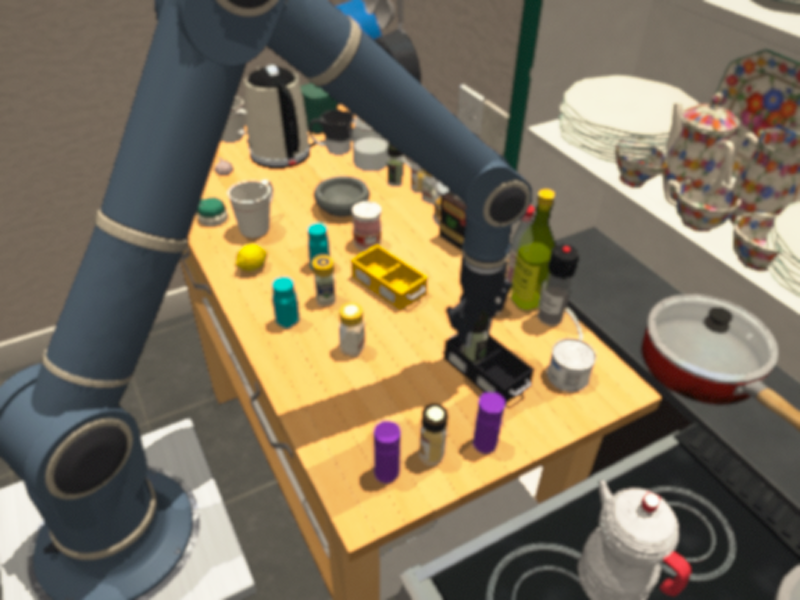

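The jar is in the black caddy's left bay at (478,345) and touched its floor at TCP z = 0.077, as expected. The other jars are undisturbed. Releasing it and moving on to black_b.

```bash
python3 - <<'E'
from rob import *
release("black_a"); pick("black_b"); place("black_b"); release("black_b")
pick("gold_a",.22)
look("s2","top")
E
```

```text
away t10.4 [0.6341 0.0452 0.2389] w0.0853 F0.0 [-0.5965  0.1829 -0.6498]
at t13.0 [ 0.4651 -0.0963  0.0706] w0.0857 F0.0 [ 0.2226 -0.3739  0.0413]
grab t13.4 [ 0.4648 -0.0961  0.0704] w0.0404 F29.8 [-1.5895  1.2001  5.0821]
lift t14.7 [ 0.4638 -0.0961  0.2391] w0.0402 F30.4 [ 0.3477 -0.4056 -1.7073]
low t17.4 [ 0.6483 -0.0248  0.0869] w0.0403 F30.4 [ 0.144  -0.1718 -0.3133]
down True t18.0 [ 0.6477 -0.0247  0.0775] w0.0404 F30.7 [0.0016 0.1632 4.8467]
away t19.9 [ 0.647  -0.0246  0.2389] w0.0856 F0.0 [-0.0487  0.2113 -0.908 ]
at t22.2 [0.4573 0.1759 0.0706] w0.0853 F0.0 [0.4446 0.2852 0.1038]
grab t22.6 [0.4571 0.1761 0.0705] w0.0408 F30.4 [0.8582 0.5045 2.8966]
lift t23.8 [0.4559 0.1755 0.219 ] w0.0408 F30.3 [-0.2879  0.7511 -1.343 ]
```

View pics/s2.png

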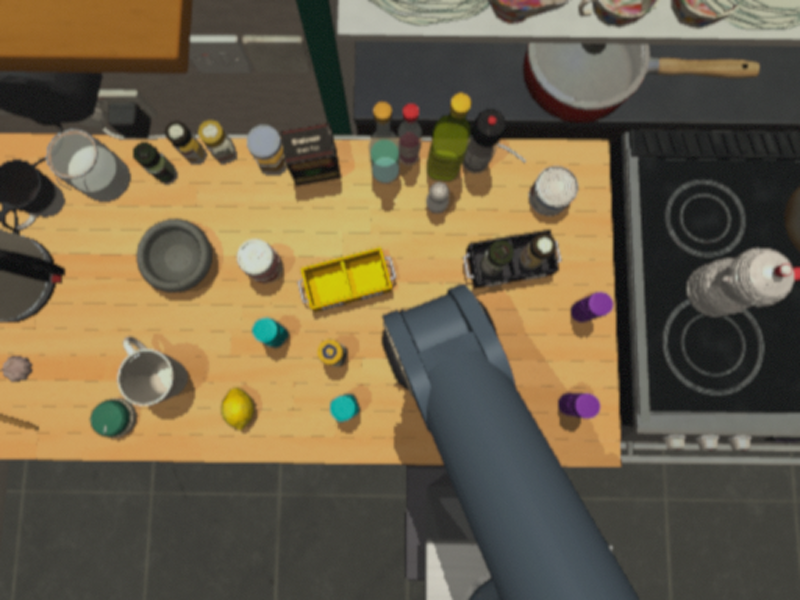

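Both black jars stand in the black caddy at (500,250) and (542,245), and nothing else has moved. gold_a is in the gripper.

```bash
python3 - <<'E'
from rob import *
place("gold_a",.22); release("gold_a",.22); pick("gold_b",.22); place("gold_b",.22); release("gold_b",.22)
move_to([.42,.15,.30],ori(45)); st("park")
look("s3","scene"); look("s4","top")
W=load("pics/s4.npz")[1].reshape(-1,3)
for n,j in JOBS.items():
    h=.112 if "black" in n else .103
    q=W[(np.hypot(*(W[:,:2]-j[2]).T)<.03)&(abs(W[:,2]-h)<.008)]
    print(n,j[2],len(q),q[:,2].mean(),cv2.minEnclosingCircle(q[:,:2].astype(np.float32)))
a=cv2.imread("pics/s3.png")[150:550,180:660]; b=cv2.imread("pics/s4.png")[110:490,180:640]
cv2.imwrite("pics/fin.png",np.hstack([cv2.resize(a,(400,333)),cv2.resize(b,(400,333))]))
E
```

```text
low t25.9 [0.6105 0.2691 0.087 ] w0.0404 F30.3 [-0.4269 -0.011  -1.0058]
down True t26.5 [0.6102 0.2691 0.0773] w0.0407 F30.0 [0.8948 0.7978 4.1972]
away t28.3 [0.6092 0.2687 0.2188] w0.0852 F0.0 [0.5636 1.2354 0.2708]
at t30.1 [0.4695 0.3241 0.0708] w0.0858 F0.0 [-0.3601  0.418   0.1682]
grab t30.6 [0.4691 0.3241 0.0707] w0.0408 F30.3 [0.0216 0.8307 4.2625]
lift t31.8 [0.4682 0.3233 0.2189] w0.0407 F30.4 [ 0.9186 -0.3199 -1.7005]
low t33.8 [0.5912 0.3376 0.087 ] w0.0404 F30.4 [-0.1276  0.0879 -1.6116]
down True t34.4 [0.5905 0.3373 0.0776] w0.0408 F30.7 [0.4501 0.4386 5.5479]
away t36.3 [0.5899 0.337  0.2188] w0.0851 F0.0 [-0.3546 -0.2036  0.0339]
park t37.3 [0.4206 0.1509 0.2999] w0.0855 F0.0 [-0.0464 -0.1445  0.0311]
black_a [0.6347 0.0451] 197 0.11146106652166082 ((0.6334846019744873, 0.043932732194662094), 0.020302345976233482)
black_b [ 0.6477 -0.0247] 198 0.11107882848547164 ((0.6458919644355774, -0.0267019085586071), 0.02031291089951992)
gold_a [0.6099 0.2689] 205 0.10275195784112409 ((0.6081973910331726, 0.2680189311504364), 0.020927349105477333)
gold_b [0.5905 0.3373] 206 0.10251192307424502 ((0.5894008874893188, 0.33559131622314453), 0.020853957161307335)
```

View pics/fin.png

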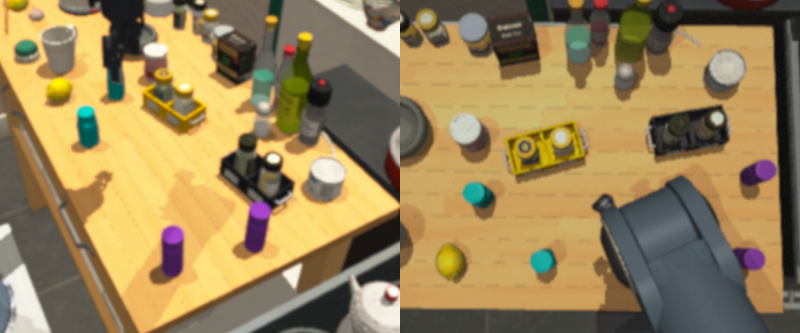

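All four jars stand upright on the bay floors, with cap tops measured at 111–112 mm (black) and 103 mm (gold). Everything else is where it was.

```bash
python3 -c "
from workcell import *
print(finish_job())"
```

```text
the job is handed in; nothing more can be done
None
```

The job is handed in: both black-capped jars stand upright in the black caddy and both gold-capped jars in the yellow one, finished at about 37 s of the 96 s allowed, with the bystanders and look-alikes untouched.

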